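# Lock an evidence case with its T-pin

### The arm

A 6-joint arm with a two-finger parallel gripper is mounted at the origin on a cart in front of the work surface, level with it; the furniture and walls round the work are solid. World frame = base frame: x ahead of the robot, y to its left, z up, the work surface at z = 0. Lengths are in m, angles in rad, forces in N, time in s.
With the tool pointing down it reaches from about 0.375 to 0.975 m from the base axis. Payload 3.8 kg.
Tool frame: the origin (TCP) lies between the finger pads; the fingertips stand 25 mm ahead of it and the grasp point (between the pads) lies 6 mm ahead of it; z points along the fingers, y is the line along which they close (so a half turn about z gives the same grasp; the last joint's range is limited). The gripper opens to 88 mm and grips with 3 to 60 N. Pads are 18 mm wide; open, the fingers measure 123 mm over their backs; the gripper's body (75 mm by 187 mm) begins 45 mm behind the grasp point.
Start: joints at [-1.354, 0.264, 1.604, -0, 1.274, -0.037], TCP at [0.169, -0.653, 0.264] pointing down, gripper open.
Joint ranges: [-2.63, 2.63], [-0.94, 2.18], [0.31, 2.57], [-1.31, 4.45], [0, 2.66], [-2.55, 2.55]. Speed limits (rad/s): [2.57, 2.57, 3.14, 3.14, 3.14, 3.14].

### API

Orientations are given as [roll, pitch, yaw] about the fixed x, y, z axes, in that order (R = Rz(yaw) Ry(pitch) Rx(roll)).
In Python, from station import r gives the robot as it stands. The module is installed in compiled form; this text tells all that it offers.
- The arm moves only by the shell command python3 -m pendant 'ROWS'. ROWS is JSON, a list of rows, each a list of 7 numbers: the shift along the tool's x, y, z in mm, then the turn, a rotation vector about the tool's x, y, z in rad, then the finger opening in mm, from 0 to 88.1. In form: [[tx, ty, tz, ax, ay, az, fingers], ...]. A call has 1 to 12 rows; each row is the pose to reach, as a shift and turn from the pose commanded when the call began, along the tool's axes at that moment; what a row does not reach only later rows make up. A row lasts 1/8 s, in which the tool goes at most 62.5 mm and 10.7 degrees, less where a joint would pass 70% of its speed; a pose out of reach is approached as far as the arm can. A call with a gripper value outside its range is refused whole. The fingers move at their own pace and stop on an object; the grip force is fixed at half the most. Time passes only in rows, so rows that repeat a pose let the fingers close. It gives the time, the measured TCP pose, the force, the opening and the grip force at its end, in the units of the state.
- r.sense(): the state, without advancing time (a new reading comes with each control period).
- r.grab_frame(name): name is "scene" or "top" or "wrist"; returns the picture (384x512x3 uint8, red, green, blue); there is no depth.
- r.get_calibration(name): a dict with "intrinsics" (3x3 intrinsics, pixels), "rvec" (rotation vector, rad) and "tvec" (3), from world to camera coordinates, as OpenCV has them. Camera axes: x right, y down, z forward; pixel columns grow to the right and rows downward; lengths in m; the calibration is good to about 2 mm. The wrist camera is an equidistant fisheye: a pixel r from the principal point sees the ray r / f radians off the axis. A picture is of the moment at which its call begins: read the wrist's pose just before it. get_calibration takes no time and is no camera call; for the wrist camera it gives the pose at the moment of the call.
- r.job_done(): hands the job in; it is judged then, once.
The state is a dict: "time": time; "joint_pos": joint angles; "joint_vel": joint speeds; "joint_torque": joint torques, N m; "ee_pos": TCP position; "tool_rot": TCP orientation; "force": force on the tool from outside, world axes, zero at the start; "wrist_torque": the same for the moment, N m; "finger_gap": finger opening in m; "finger_force": force on a finger pad.
Only numpy, scipy, OpenCV 4.12 (cv2) and the standard library are available. Lean on these libraries where they do the work, as an engineer would, in place of code of your own. Each camera call takes 0.05 s, during which the arm holds its last target. There are 200 camera calls.

### The job

Lock the grey evidence case: its T-pin is stored through the two eyes of the case, in the way of the lid's eye, so first draw it back along its cradles until it clears the gap between the eyes, and leave it lying in them. Then lift the lid, which lies crosswise on the case, turn it and seat it flat and square so that its eye drops between the two eyes of the case, let go of it, and push the pin through all three eyes until its collar is fully home against the outer cradle. Leave the other things on the desk alone.

Things in the scene. Friction and masses are not known exactly. Their poses are not given: they have to be found in the camera images.
- case: Grey case, bolted down, outside 120 (x) x 92 (y) x 82 mm high, mouth 110 x 82 mm. Origin: centre of its underside, z up. Along its -y side runs its lock: two cradles and two eyes in one line parallel to x at y = -84, z = +90 mm (the lock line), 38 mm from the case's wall, on posts over a foot plate 6 mm high. Order from -x to +x: outer cradle, finger gap, inner cradle, eye, eye.
- lock_axis (a point): Lock line, midway between the case's two eyes (case frame x +44, y -84, z +90 mm); the lid's eye belongs here; axes as the case's. The eyes are upright plates 32 x 32 mm with a 16 mm bore along x, at case x = +24..+34 and +54..+64 mm; tops at z = +106 mm.
- cradle_stop (a point): Lock line at the outer face of the outer cradle (case frame x -100, y -84, z +90 mm), where the pin's collar stops; axes as the case's. Cradles: V's open upward (45 degree arms, 37 mm apart inside and 46 mm outside at the top, z = +100 mm), in which the pin rests with its axis on the lock line. Outer cradle case x = -100..-88, inner -20..-10 mm; the 68 mm between them is free for fingers.
- lid: Loose grey lid, plate 120 (x) x 92 x 5 mm, 0.22 kg. Origin: centre of the plate's underside, z up. A rim under it, 8 mm deep, 104 x 76 mm outside, drops into the case's mouth with 3 mm play. On the closed case its axes point as the case's and its origin is 82 mm above the desk. At the start it lies crosswise on the case's walls, origin at 90 mm, turned 63 to 115 degrees anticlockwise.
- lid_handle (a point): Middle of the lid's handle bar, 28 mm above the lid's origin, axes as the lid's: bar along the lid's x, 62 mm long, 12 x 12 mm, 17 mm of room under it between its two feet; grasp it across y.
- lid_eye (a point): Centre of the lid's eye (lid frame x +44, y -84, z +8 mm), axes as the lid's: plate 32 x 32 mm, 12 mm thick, bore 18 mm along x, standing out on the lid's -y side, foot level with the rim's. It fits between the case's eyes with 4 mm play either side.
- pin: Loose steel T-pin, 0.14 kg, lying in both cradles, point to the case's +x: round rod 12 mm thick. Origin: on its axis, 100 mm behind the point, close to its centre of mass; x runs along the rod to the point. Collar (22 mm across, 8 mm thick): front face 172 mm behind the point. T-bar (64 mm along y, 12 mm thick) 198 to 210 mm behind the point. It slides freely and can roll about its axis.
- pin_tip (a point): Point of the pin; the last 12 mm taper to 6 mm thickness. At the start it is at case x = +53 to +64 mm, in the way of the lid's eye; fully home at +72 mm. Drawn back to between 0 and +36 mm it clears the gap and still lies in the cradles (at +20 to +34 mm the first eye steadies it too).
- pin_head (a point): Middle of the rear side of the T-bar, on the axis, 210 mm behind the point: the place to push. The T-bar's front side, to hook behind, is 12 mm ahead of this point; its arms lie level and reach 32 mm either side of the axis.
- wide_jar: White jar 49 mm across and 65 mm high, standing to the right of the case; a bystander. Origin: centre of its underside.
- wood_stamp: Brown wooden hand stamp, 34 mm across and 68 mm high, standing; a bystander. Origin: centre of its underside.
- tape: Roll of tape lying flat, 100 mm across, 24 mm high; a bystander. Origin: centre of its underside.
There are look-alikes about, which are no part of the job. There is more than one size of the lid; the job needs the larger.

How it is judged:
On the way, in this order (a step that is already met when the one before it is completed fails the run):
1. the pin is drawn back in its cradles until it clears the gap between the case's eyes (y of pin in the frame of case between -0.092 and -0.076 m and z of pin in the frame of case between 0.082 and 0.098 m and angle between the x axis of pin and the x axis of case, either way round below 0.08 rad and x of pin_tip in the frame of case between -0.008 and 0.037 m), for 0.2 s.
2. the lid sits square on the case with its eye between the case's eyes, let go, the pin still drawn back (all of step 1 and distance between lid_eye and lock_axis below 0.007 m and z of lid in the frame of case between 0.078 and 0.086 m and angle between the z axis of lid and the z axis of case, either way round below 0.05 rad and angle between the x axis of lid and the x axis of case, either way round below 0.1 rad and contact force between lid and the fingers below 0.1 N), for 0.2 s.
3. the pin is pushed through all three eyes, collar home against the outer cradle (y of pin in the frame of case between -0.092 and -0.076 m and z of pin in the frame of case between 0.082 and 0.098 m and angle between the x axis of pin and the x axis of case, either way round below 0.08 rad and x of pin_tip in the frame of case between 0.067 and 0.08 m), for 0.2 s.
At the end, for the whole second after the job is handed in: Lid flat on the case, its eye within 7 mm of the middle between the case's eyes; pin through all three eyes, within 8 mm and 0.08 rad of the lock line, collar within 5 mm of the outer cradle; lid and pin at rest (all of step 3 and distance between lid_eye and lock_axis below 0.007 m and z of lid in the frame of case between 0.078 and 0.086 m and angle between the z axis of lid and the z axis of case, either way round below 0.05 rad and angle between the x axis of lid and the x axis of case, either way round below 0.1 rad and linear speed of each of pin, lid below 0.02 m/s); the robot touches nothing.
It fails at once if the wide jar is moved by more than 3 cm or tipped (distance of wide_jar from where it was at the start of the episode above 0.03 m or angle between wide_jar's own z axis and vertical above 0.5 rad).
It fails at once if the wooden stamp is moved by more than 3 cm or tipped (distance of wood_stamp from where it was at the start of the episode above 0.03 m or angle between wood_stamp's own z axis and vertical above 0.5 rad).
It fails at once if the roll of tape is moved by more than 3 cm or tipped (distance of tape from where it was at the start of the episode above 0.03 m or angle between tape's own z axis and vertical above 0.5 rad).
It also fails if it takes over 51 s, if anything falls off the work surface, if the arm or the gripper's body presses on something with over 40 N, if the wrist force passes 120 N, or if a joint passes its speed limit or range.

## Working session

There is one attempt and no reset: what is moved stays moved. The work goes in short steps, Python scripts to look and compute and a shell command to move; the robot and the scene stay as the last step left them, time stands still between calls to the robot, and variables do not carry over. Pictures are saved under pics/ and viewed, at most 10 in all, crops included, and the job is handed in when it is done.

```bash
mkdir -p pics; cat > h.py <<'E'
import numpy as np, cv2
from station import r
def cal(n):
    c=r.get_calibration(n); K=np.array(c["intrinsics"],float); R=cv2.Rodrigues(np.array(c["rvec"],float))[0]; t=np.array(c["tvec"],float).ravel(); return K,R,t
def ray(c,u,v,fish=False):
    K,R,t=c; x=(u-K[0,2])/K[0,0]; y=(v-K[1,2])/K[1,1]
    if fish:
        th=np.hypot(x,y); s=np.sin(th)/max(th,1e-9); d=np.array([x*s,y*s,np.cos(th)])
    else: d=np.array([x,y,1.])
    return -R.T@t, R.T@d
def onz(c,u,v,z,fish=False):
    o,d=ray(c,u,v,fish); return o+d*(z-o[2])/d[2]
def proj(c,P,fish=False):
    K,R,t=c; p=R@np.array(P,float)+t
    if fish:
        rr=np.hypot(p[0],p[1]); th=np.arctan2(rr,p[2]); q=p[:2]/max(rr,1e-9)*th
    else: q=p[:2]/p[2]
    return np.array([K[0,0]*q[0]+K[0,2],K[1,1]*q[1]+K[1,2]])
def tri(rays):
    A=np.zeros((3,3));b=np.zeros(3)
    for o,d in rays:
        d=d/np.linalg.norm(d);M=np.eye(3)-np.outer(d,d);A+=M;b+=M@o
    return np.linalg.solve(A,b)
E
python3 - <<'E'
from h import *
s=r.sense(); print(s["time"],s["ee_pos"],s["tool_rot"],s["finger_gap"])
for n in ("scene","top","wrist"):
    im=r.grab_frame(n); cv2.imwrite(f"pics/{n}0.png",im[:,:,::-1])
    c=cal(n); print(n,c[0].tolist(),(-c[1].T@c[2]).round(3))
a=cv2.imread("pics/scene0.png");b=cv2.imread("pics/top0.png")
cv2.imwrite("pics/both0.png",cv2.resize(np.vstack([a,b])[:, :],(512,768))[:0+768])
E
```

```text
0.0 [ 0.16932198 -0.65276114  0.26240191] [-3.13939532e+00 -4.71287414e-05  2.53775951e-01] 0.088242427547674
scene [[443.15233622032326, 0.0, 256.67976554945363], [0.0, 443.15233622032326, 181.0795732049765], [0.0, 0.0, 1.0]] [ 0.096 -1.43   0.697]
top [[485.5700071222415, 0.0, 246.58196890095462], [0.0, 485.5700071222415, 195.6801229088805], [0.0, 0.0, 1.0]] [ 0.402 -0.416  1.312]
wrist [[297.3186396354542, 0.0, 252.63912670687242], [0.0, 297.3186396354542, 191.25948512875624], [0.0, 0.0, 1.0]] [ 0.249 -0.633  0.384]
```

View pics/top0.png

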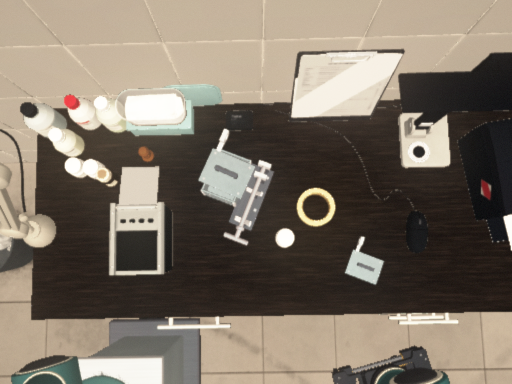

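View pics/scene0.png

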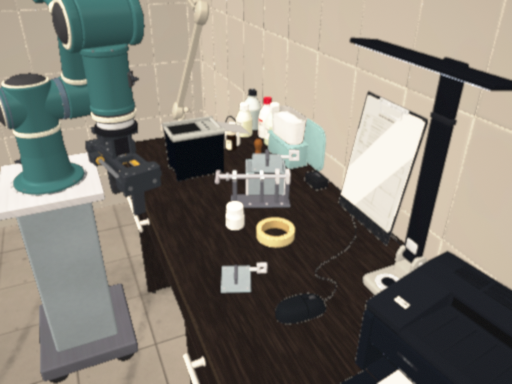

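Top view: the lid lies crosswise on the case at (227,175), its eye at (223,140). The lock line runs from the T-bar (236,238) to about (265,165). Possible confusions: the small lid lying at (364,262), against the big lid on the case at (227,175). I choose the one on the case and check it in a close crop.

```bash
python3 - <<'E'
from h import *
b=cv2.imread("pics/top0.png")[120:255,180:305]
cv2.imwrite("pics/crop1.png",cv2.resize(b,None,fx=4.4,fy=4.4,interpolation=cv2.INTER_CUBIC))
c=cal("top")
for n,u,v,z in [("T",236,238,.09),("eye",265,165,.09),("lid",227,175,.095),("jar",285,238,.065),("tape",316,207,.024),("small",364,262,.02),("stamp",146,154,.07)]:
    print(n,onz(c,u,v,z).round(3))
E
```

```text
T [ 0.453 -0.366  0.09 ]
eye [ 0.638 -0.444  0.09 ]
lid [ 0.613 -0.346  0.095]
jar [ 0.452 -0.491  0.065]
tape [ 0.534 -0.578  0.024]
small [ 0.387 -0.699  0.02 ]
stamp [ 0.678 -0.133  0.07 ]
```

View pics/crop1.png

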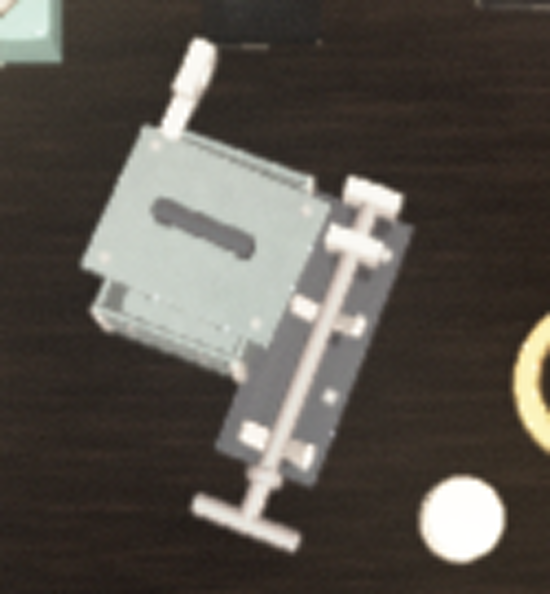

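The crop shows the lid eye at (200,60), the handle at (155,208)-(255,248) and the T-bar at (195,503)-(298,545). The eyes are at (373,195) and (358,245). The lid on the case is the large one and is turned about 90°. I move above the T-bar with the tool aligned to the lock line.

```bash
python3 -m pendant '[[361,-199,15,0,0,0.655,34],[361,-199,15,0,0,0.655,34],[361,-199,15,0,0,0.655,34],[361,-199,15,0,0,0.655,34],[361,-199,15,0,0,0.655,34],[361,-199,15,0,0,0.655,34],[361,-199,15,0,0,0.655,34],[361,-199,15,0,0,0.655,34],[361,-199,15,0,0,0.655,34],[361,-199,15,0,0,0.655,34]]'
python3 - <<'E'
from h import *
import json
s=r.sense(); c=cal("wrist"); im=r.grab_frame("wrist"); cv2.imwrite("pics/w1.png",im[:,:,::-1])
np.savez("w1.npz",K=c[0],R=c[1],t=c[2]); print(s["time"],s["ee_pos"],s["tool_rot"],(-c[1].T@c[2]).round(4),c[1].round(2).tolist())
cv2.imwrite("pics/w1b.png",cv2.resize(im[:,:,::-1],(800,600),interpolation=cv2.INTER_CUBIC))
E
```

```text
time: 1.4
ee_pos: [0.4681, -0.371, 0.2486]
tool_rot: [3.141, 0.0, -0.403]
force: [0.7, -0.1, 0.9]
finger_gap: 0.0338
finger_force: 0.0
1.4 [ 0.46806088 -0.37101685  0.2486387 ] [ 3.14134085e+00  2.98348247e-04 -4.02705027e-01] [ 0.5437 -0.4046  0.3698] [[-0.39, -0.92, -0.0], [-0.87, 0.37, 0.32], [-0.3, 0.13, -0.95]]
```

View pics/w1b.png

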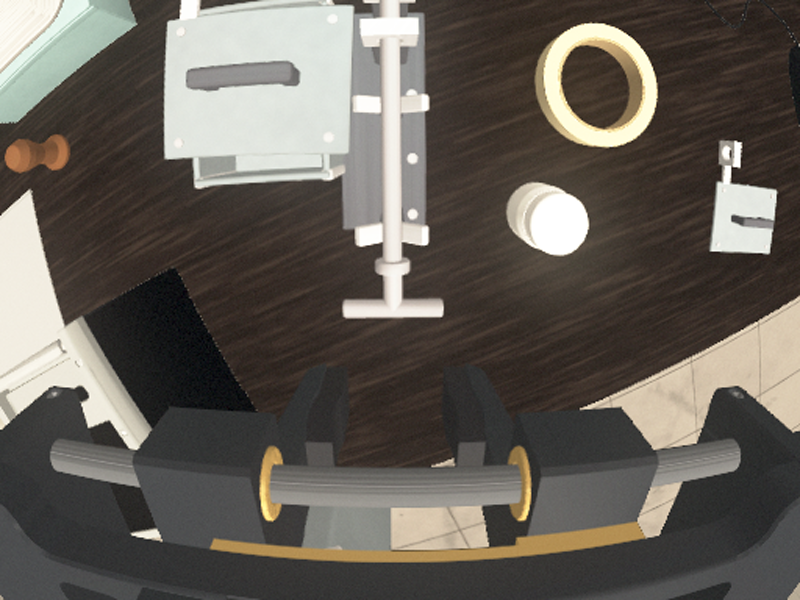

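The wrist view shows the T-bar from (344,308) to (442,308), the rod along column 392, cradles at rows 103 and 236, and lid corners at (165,158) and (349,155). The handle runs (190,80)-(298,72).

```bash
python3 - <<'E'
from h import *
d=np.load("w1.npz"); c=(d["K"],d["R"],d["t"]); k=1.5625
W=lambda u,v,z: onz(c,u/k,v/k,z,True)
ct=cal("top"); T=lambda u,v,z: onz(ct,(u+.5)/4.4-.5+180,(v+.5)/4.4-.5+120,z)
tb=(W(344,308,.09)+W(442,308,.09))/2; r1=W(391.5,60,.09); r2=W(393,200,.09)
print("Tbar w",tb, "len",np.linalg.norm(W(344,308,.09)-W(442,308,.09)))
tt=(T(193,502,.09)+T(300,545,.09))/2; print("Tbar top",tt)
dr=r1-tb; print("yaw wrist",np.arctan2(dr[1],dr[0]), np.arctan2(*(r1-r2)[1::-1]))
dt=T(340,270,.09)-tt; print("yaw top",np.arctan2(dt[1],dt[0]))
yaw=np.arctan2(dr[1],dr[0]); e=np.array([np.cos(yaw),np.sin(yaw),0]); n=np.array([-e[1],e[0],0])
f=lambda P:((P-tb)@e*1e3).round(1),((P-tb)@n*1e3).round(1)
for nm,P in [("outL",W(357,236,.1)),("outR",W(427,236,.1)),("inL",W(355,103,.1)),("inR",W(428,103,.1)),("eye1 L",W(362,40,.09)),("collar",W(392,267,.09)),
 ("t outL",T(255,434,.1)),("t outR",T(300,453,.1)),("t inL",T(305,305,.1)),("t inR",T(352,323,.1)),("t eye1",T(358,245,.106)),("t eye2",T(373,193,.106)),("t collar",T(264,475,.09))]:
    print(nm,((P-tb)@e*1e3).round(1),((P-tb)@n*1e3).round(1))
h1,h2=W(190,77,.118),W(298,71,.118); print("handle w",(h1+h2)/2,np.linalg.norm(h1-h2),np.degrees(np.arctan2(*(h1-h2)[1::-1])))
g1,g2=T(153,208,.118),T(257,250,.118); print("handle t",(g1+g2)/2,np.linalg.norm(g1-g2),np.degrees(np.arctan2(*(g1-g2)[1::-1])))
l1,l2=W(165,158,.095),W(349,155,.095);print("lid edge",np.linalg.norm(l1-l2),np.degrees(np.arctan2(*(l1-l2)[1::-1])))
le=T(200,63,.105);print("lideye top",le)
E
```

```text
Tbar w [ 0.451263   -0.36387982  0.09      ] len 0.06298109425541193
Tbar top [ 0.45177372 -0.36535033  0.09      ]
yaw wrist -0.39719775848005195 -0.39217523266034027
yaw top -0.3717047308802102Traceback (most recent call last):
  File "<stdin>", line 11, in <module>
NameError: name 'P' is not defined
```

```bash
python3 - <<'E'
from h import *
d=np.load("w1.npz"); c=(d["K"],d["R"],d["t"]); k=1.5625
W=lambda u,v,z: onz(c,u/k,v/k,z,True)
ct=cal("top"); T=lambda u,v,z: onz(ct,(u+.5)/4.4-.5+180,(v+.5)/4.4-.5+120,z)
tb=(W(344,308,.09)+W(442,308,.09))/2; yaw=-.393
e=np.array([np.cos(yaw),np.sin(yaw),0]); n=np.array([-e[1],e[0],0])
for nm,P in [("outL",W(357,236,.1)),("outR",W(427,236,.1)),("inL",W(355,103,.1)),("inR",W(428,103,.1)),("eye1 L",W(362,40,.09)),("collar",W(392,267,.09)),
 ("t outL",T(255,434,.1)),("t outR",T(300,453,.1)),("t inL",T(305,305,.1)),("t inR",T(352,323,.1)),("t eye1",T(358,245,.106)),("t eye2",T(373,193,.106)),("t collar",T(264,475,.09))]:
    print(nm,((P-tb)@e*1e3).round(1),((P-tb)@n*1e3).round(1))
a=lambda v:np.degrees(np.arctan2(v[1],v[0]))
h1,h2=W(190,77,.118),W(298,71,.118); print("handle w",(h1+h2)/2,np.linalg.norm(h1-h2),a(h1-h2))
g1,g2=T(153,208,.118),T(257,250,.118); print("handle t",(g1+g2)/2,np.linalg.norm(g1-g2),a(g1-g2))
l1,l2=W(165,158,.095),W(349,155,.095);print("lid edge",np.linalg.norm(l1-l2),a(l1-l2))
print("lideye top",T(200,63,.105))
E
```

```text
outL 49.0 20.7
outR 48.6 -20.6
inL 127.2 20.2
inR 126.7 -21.2
eye1 L 167.1 16.6
collar 27.1 0.3
t outL 49.8 12.4
t outR 49.0 -15.4
t inL 129.2 12.9
t inR 129.2 -15.9
t eye1 171.7 -3.1
t eye2 203.0 -0.2
t collar 30.4 -0.4
handle w [ 0.61781327 -0.34523799  0.118     ] 0.06355798989491461 64.13967854586458
handle t [ 0.61779538 -0.34566426  0.118     ] 0.06408007963063049 66.50622764365455
lid edge 0.1186733043530831 64.38865567671132
lideye top [ 0.71786055 -0.34339628  0.105     ]
```

Lengths check out: the T-bar measures 63 mm, the lid edge 119 mm and the cradle spacing 78 mm. The case yaw is about -0.395, the pin tip is at about +61 mm and the lid is turned about 87°. I hook in front of the T-bar with both fingers and draw the pin back.

```bash
python3 -m pendant '[[5,0,50,0,0,0,34],[5,0,110,0,0,0,34],[5,0,149,0,0,0,34],[5,0,149,0,0,0,34],[0,0,149,0,0,0,34],[-6,0,149,0,0,0,34],[-13,0,149,0,0,0,34],[-20,0,149,0,0,0,34],[-27,0,149,0,0,0,34],[-32,0,149,0,0,0,34],[-36,0,149,0,0,0,34],[-37,0,149,0,0,0,34]]'
python3 - <<'E'
from h import *
c=cal("wrist"); im=r.grab_frame("wrist"); np.savez("w2.npz",K=c[0],R=c[1],t=c[2])
cv2.imwrite("pics/w2b.png",cv2.resize(im[:,:,::-1],(800,600),interpolation=cv2.INTER_CUBIC))
E
```

```text
time: 2.95
ee_pos: [0.4346, -0.3555, 0.0996]
tool_rot: [-3.141, 0.0, -0.401]
force: [0.5, -0.7, 0.3]
finger_gap: 0.0342
finger_force: 0.4
```

View pics/w2b.png

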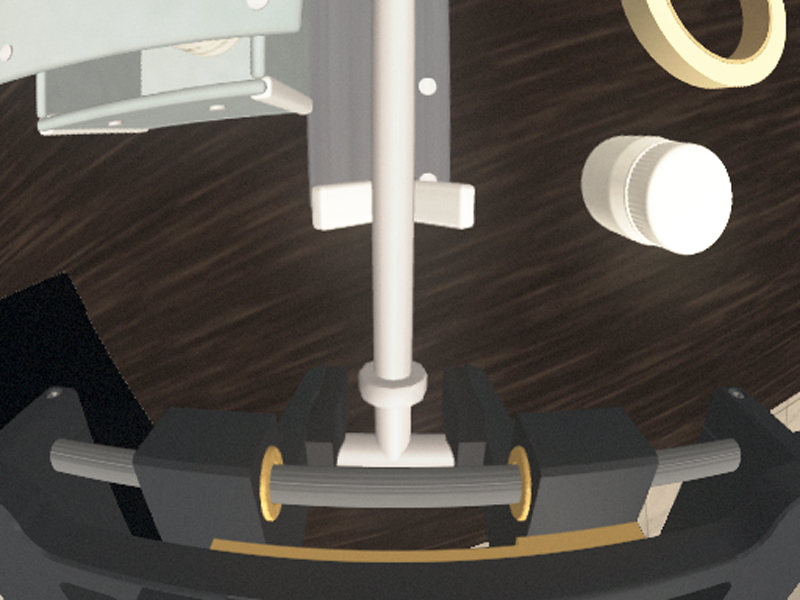

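The view shows the T-bar hooked, the collar at (393,383) and the outer cradle at rows 185-228. I compute the collar distance.

```bash
python3 - <<'E'
from h import *
d=np.load("w2.npz"); c=(d["K"],d["R"],d["t"]); k=1.5625
W=lambda u,v,z: onz(c,u/k,v/k,z,True)
tb=np.array([.4515,-.3645,.09]); yaw=-.395
e=np.array([np.cos(yaw),np.sin(yaw),0]); n=np.array([-e[1],e[0],0])
for nm,P in [("collar sideL",W(360,384,.09)),("collar sideR",W(427,384,.09)),("cradle L",W(342,190,.1)),("cradle R",W(444,190,.1)),("Tbar front",W(350,436,.093))]:
    print(nm,"case x",((P-tb)@e*1e3-142.7).round(1),((P-tb)@n*1e3).round(1))
print("tcp",(np.array(r.sense()["ee_pos"])-tb)@e*1e3-142.7)
E
```

```text
collar sideL case x -152.1 11.7
collar sideR case x -152.2 -9.8
cradle L case x -90.0 13.9
cradle R case x -90.1 -12.6
Tbar front case x -170.7 15.6
tcp -161.72605813506357
```

The tip is at about +25 mm, so the pin is drawn back properly. I unhook, rise, and go above the lid handle.

```bash
python3 -m pendant '[[7,0,0,0,0,0,40],[7,0,-50,0,0,0,40],[7,0,-105,0,0,0,50],[60,-28,-105,0,0,-0.18,60],[115,-55,-105,0,0,-0.36,60],[165,-81,-105,0,0,-0.54,60],[165,-81,-105,0,0,-0.72,60],[165,-81,-105,0,0,-0.9,60],[165,-81,-105,0,0,-1.08,60],[165,-81,-105,0,0,-1.26,60],[165,-81,-105,0,0,-1.44,60],[165,-81,-105,0,0,-1.535,60]]'
python3 -m pendant '[[0,0,0,0,0,0,60],[0,0,0,0,0,0,60]]'
python3 - <<'E'
from h import *
c=cal("wrist"); im=r.grab_frame("wrist"); np.savez("w3.npz",K=c[0],R=c[1],t=c[2])
cv2.imwrite("pics/w3b.png",cv2.resize(im[:,:,::-1],(800,600),interpolation=cv2.INTER_CUBIC))
E
```

```text
time: 4.5
ee_pos: [0.6188, -0.3454, 0.2042]
tool_rot: [-3.141, -0.0, 1.138]
force: [0.9, -0.7, -0.6]
finger_gap: 0.0599
finger_force: 0.0
time: 4.75
ee_pos: [0.6186, -0.3455, 0.2045]
tool_rot: [-3.141, -0.0, 1.132]
force: [0.6, -0.1, -0.3]
finger_gap: 0.0602
finger_force: 0.0
```

View pics/w3b.png

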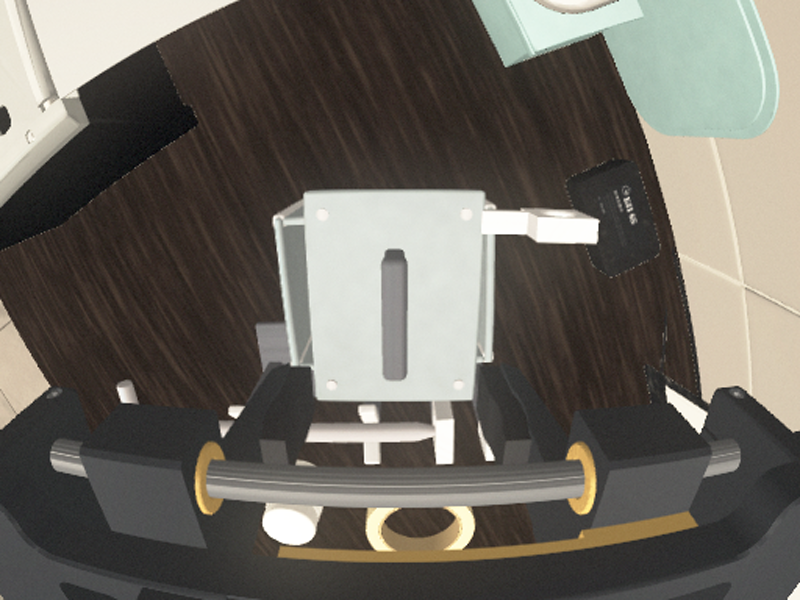

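The view shows the handle from (394,250) to (394,378), the lid corners at (304,192), (484,191), (477,400) and (316,401), and the lid eye at (565,225).

```bash
python3 - <<'E'
from h import *
d=np.load("w3.npz"); c=(d["K"],d["R"],d["t"]); k=1.5625
W=lambda u,v,z: onz(c,u/k,v/k,z,True)
a=lambda v:np.degrees(np.arctan2(v[1],v[0]))
h1,h2=W(394.5,252,.124),W(395,380,.118); print("handle",(h1+h2)/2,np.linalg.norm(h1-h2),a(h1-h2))
C=[W(304,191,.095),W(484,191,.095),W(477,400,.095),W(316,401,.095)]
print("lid c",sum(C)/4,[np.linalg.norm(C[i]-C[i-1]).round(4) for i in range(4)],a(C[0]-C[3]),a(C[1]-C[2]))
E
```

```text
handle [ 0.61886327 -0.34266021  0.121     ] 0.06769906763328813 65.11011025526379
lid c [ 0.61878606 -0.34356304  0.095     ] [np.float64(0.1197), np.float64(0.09), np.float64(0.1191), np.float64(0.0938)] 64.6823875569701 66.4789051165366
```

```bash
python3 -m pendant '[[1,0,40,0,0,0,60],[1,0,70,0,0,0,50],[1,0,79,0,0,0,40],[1,0,79,0,0,0,25],[1,0,79,0,0,0,5],[1,0,79,0,0,0,5],[1,0,79,0,0,0,5],[1,0,79,0,0,0,5],[1,0,79,0,0,0,5],[1,0,79,0,0,0,5]]'
```

```text
time: 6.05
ee_pos: [0.6197, -0.3452, 0.1275]
tool_rot: [3.139, 0.0, 1.134]
force: [-0.7, 0.1, 6.1]
finger_gap: 0.0116
finger_force: 30.0
```

The handle is gripped at 11.6 mm. I lift straight up, turn clockwise by 1.529 rad, and look.

```bash
python3 -m pendant '[[0,0,-30,0,0,0,5],[0,0,-65,0,0,0,5],[0,0,-65,0,0,0.17,5],[0,0,-65,0,0,0.34,5],[1,-5,-65,0,0,0.51,5],[1,-5,-65,0,0,0.68,5],[1,-5,-65,0,0,0.85,5],[1,-5,-65,0,0,1.02,5],[1,-5,-65,0,0,1.19,5],[1,-5,-65,0,0,1.36,5],[1,-5,-65,0,0,1.529,5],[1,-5,-65,0,0,1.529,5]]'
python3 -m pendant '[[0,0,0,0,0,0,5],[0,0,0,0,0,0,5]]'
python3 - <<'E'
from h import *
s=r.sense(); c=cal("wrist"); im=r.grab_frame("wrist"); np.savez("w4.npz",K=c[0],R=c[1],t=c[2])
cv2.imwrite("pics/w4b.png",cv2.resize(im[:,:,::-1],(800,600),interpolation=cv2.INTER_CUBIC))
print(s["ee_pos"],s["tool_rot"])
E
```

```text
time: 7.55
ee_pos: [0.6142, -0.3413, 0.1897]
tool_rot: [-3.141, 0.002, -0.393]
force: [-0.2, 0.5, -2.3]
finger_gap: 0.0118
finger_force: 30.0
time: 7.8
ee_pos: [0.6146, -0.3415, 0.1905]
tool_rot: [-3.142, 0.0, -0.394]
force: [-0.3, -0.2, -2.2]
finger_gap: 0.0113
finger_force: 30.0
[ 0.61462492 -0.3415254   0.19048985] [-3.14153072e+00  3.45278289e-04 -3.93676667e-01]
```

View pics/w4b.png

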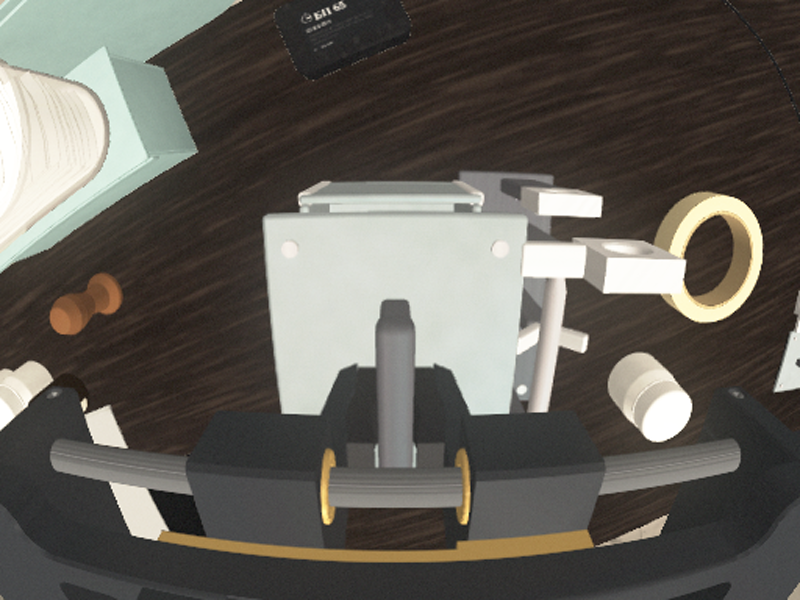

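The view shows the lid held square. Its eye is at (635,265), the case's far eye at (562,200), and the rod is below at column 550. I compare the blob extents with those predicted from my estimate.

```bash
python3 - <<'E'
from h import *
d=np.load("w4.npz"); c=(d["K"],d["R"],d["t"])
im=cv2.resize(cv2.imread("pics/w4b.png"),(512,384),interpolation=cv2.INTER_AREA)
m=(im.min(2)>165).astype(np.uint8)
nl,lab,st,_=cv2.connectedComponentsWithStats(m)
for i in range(1,nl):
    if st[i,4]>60 and 300<st[i,0]<460 and st[i,1]<260: print("blob",st[i].tolist(),"r,b",st[i,0]+st[i,2],st[i,1]+st[i,3])
def ext(o,yaw,x,y,z):
    q=np.array([proj(c,[o[0]+np.cos(yaw)*a-np.sin(yaw)*b,o[1]+np.sin(yaw)*a+np.cos(yaw)*b,o[2]+zz],True) for a in x for b in y for zz in z]); return q.min(0).round(1),q.max(0).round(1)
cc=(.6155,-.3419,0)
print("case far eye",ext(cc,-.395,(.054,.064),(-.1,-.068),(.074,.106)))
lo=(.6146,-.3415,.153)
print("lid eye",ext(lo,-.394,(.038,.050),(-.1,-.068),(-.008,.024)))
print("lid plate far-left",[proj(c,[lo[0]+np.cos(-.394)*a-np.sin(-.394)*b,lo[1]+np.sin(-.394)*a+np.cos(-.394)*b,.158],True).round(1)*1.5625 for a,b in ((.06,.046),(.06,-.046))])
for a,b in ((.06,.046),(.06,-.046)): print("case",proj(c,[cc[0]+np.cos(-.395)*a-np.sin(-.395)*b,cc[1]+np.sin(-.395)*a+np.cos(-.395)*b,.082],True)*1.5625)
E
```

```text
blob [343, 121, 42, 18, 634] r,b 385 139
blob [399, 226, 44, 57, 1560] r,b 443 283
case far eye (array([334.4, 118.4]), array([386.9, 138.2]))
lid eye (array([362.7, 153.9]), array([437.1, 190. ]))
lid plate far-left [array([257.1875, 217.8125]), array([526.09375, 217.8125 ])]
case [300.57142976 192.32923307]
case [485.10928218 192.56300808]
```

```bash
python3 -m pendant '[[-1,-1.5,20,0,0,0,5],[-1,-1.5,38,0,0,0,5],[-1,-1.5,46,0,0,0,5],[-1,-1.5,52,0,0,0,5],[-1,-1.5,56,0,0,0,5],[-1,-1.5,59,0,0,0,5],[-1,-1.5,59,0,0,0,5]]'
python3 -m pendant '[[0,0,3,0,0,0,5],[0,0,6,0,0,0,5],[0,0,8,0,0,0,5],[0,0,10,0,0,0,5],[0,0,10,0,0,0,5]]'
```

```text
time: 8.72
ee_pos: [0.6145, -0.3399, 0.1319]
tool_rot: [3.142, -0.0, -0.395]
force: [0.2, 0.2, -2.3]
finger_gap: 0.0117
finger_force: 30.0
time: 9.35
ee_pos: [0.6142, -0.3397, 0.1214]
tool_rot: [-3.142, 0.001, -0.395]
force: [-0.8, -0.3, -2.4]
finger_gap: 0.0117
finger_force: 30.0
```

No contact yet, and the rim is inside the mouth. I lower the last millimetres.

```bash
python3 -m pendant '[[0,0,1,0,0,0,5],[0,0,2,0,0,0,5],[0,0,2.5,0,0,0,5],[0,0,2.5,0,0,0,5]]'
python3 - <<'E'
from h import *
im=r.grab_frame("wrist")
cv2.imwrite("pics/w5b.png",cv2.resize(im[90:290,200:450,::-1],(800,640),interpolation=cv2.INTER_CUBIC)[:600])
E
```

```text
time: 9.85
ee_pos: [0.6145, -0.3399, 0.1196]
tool_rot: [3.142, -0.0, -0.395]
force: [-0.9, 0.6, 0.8]
finger_gap: 0.0114
finger_force: 30.0
```

View pics/w5b.png

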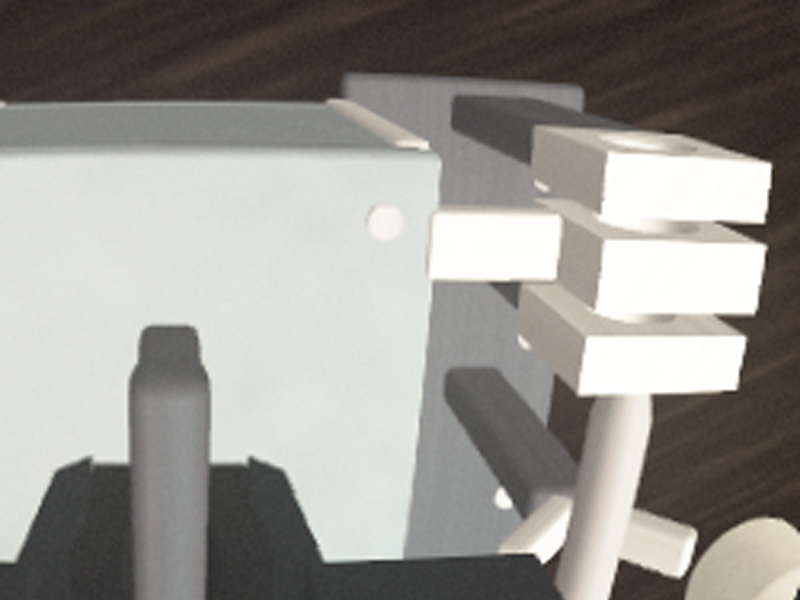

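The lid's eye sits between the two case eyes with even gaps (rows 222-240 and 315-335), and the tip waits at the first eye. I release and rise, and also check the height of the black box near the T-bar.

```bash
python3 -m pendant '[[0,0,0,0,0,0,24],[0,0,0,0,0,0,36],[0,0,0,0,0,0,36],[0,0,-30,0,0,0,36],[0,0,-80,0,0,0,36],[0,0,-80,0,0,0,0]]'
python3 - <<'E'
from h import *
t,s=cal("top"),cal("scene")
# box right-front top corner: top view (165,206)/(172,206); scene (221,130)
for z in (.06,.08,.1,.12,.14):
    for uv in ((165,204),(165,274)):
        P=onz(t,*uv,z); print(z,P.round(3),proj(s,P).round(0))
E
```

```text
time: 10.65
ee_pos: [0.6174, -0.3416, 0.2055]
tool_rot: [3.14, -0.01, -0.395]
force: [1.0, 0.2, 0.4]
finger_gap: 0.028
finger_force: 0.0
0.06 [ 0.546 -0.182  0.06 ] [226. 155.]
0.06 [ 0.366 -0.182  0.06 ] [172. 165.]
0.08 [ 0.544 -0.185  0.08 ] [225. 150.]
0.08 [ 0.367 -0.186  0.08 ] [172. 160.]
0.1 [ 0.542 -0.189  0.1  ] [225. 145.]
0.1 [ 0.367 -0.19   0.1  ] [172. 154.]
0.12 [ 0.54  -0.193  0.12 ] [224. 140.]
0.12 [ 0.368 -0.193  0.12 ] [172. 149.]
0.14 [ 0.537 -0.197  0.14 ] [224. 135.]
0.14 [ 0.369 -0.197  0.14 ] [172. 143.]
```

The box is about 40 mm clear of the gripper's body. I go behind the T-bar with fingers closed.

```bash
python3 -m pendant '[[-55,22,0,0,0,0,0],[-110,45,0,0,0,0,0],[-160,65,0,0,0,0,0],[-208,85,0,0,0,0,0],[-208,85,0,0,0,0,0],[-208,85,50,0,0,0,0],[-208,85,97,0,0,0,0],[-208,85,97,0,0,0,0],[-208,85,97,0,0,0,0]]'
python3 - <<'E'
from h import *
s=r.sense(); tb=np.array([.4515,-.3645,.09]); yaw=-.395
e=np.array([np.cos(yaw),np.sin(yaw),0]); n=np.array([-e[1],e[0],0]); P=np.array(s["ee_pos"])
print("case x",(P-tb)@e*1e3-142.7,"off",(P-tb)@n*1e3)
im=r.grab_frame("wrist"); cv2.imwrite("pics/w6b.png",cv2.resize(im[:,:,::-1],(800,600),interpolation=cv2.INTER_CUBIC))
E
```

```text
time: 11.78
ee_pos: [0.3909, -0.3388, 0.1032]
tool_rot: [3.141, -0.001, -0.395]
force: [0.6, 0.8, 1.0]
finger_gap: 0.0005
finger_force: 0.0
case x -208.47499193373073 off 0.3976678060587553
```

View pics/w6b.png

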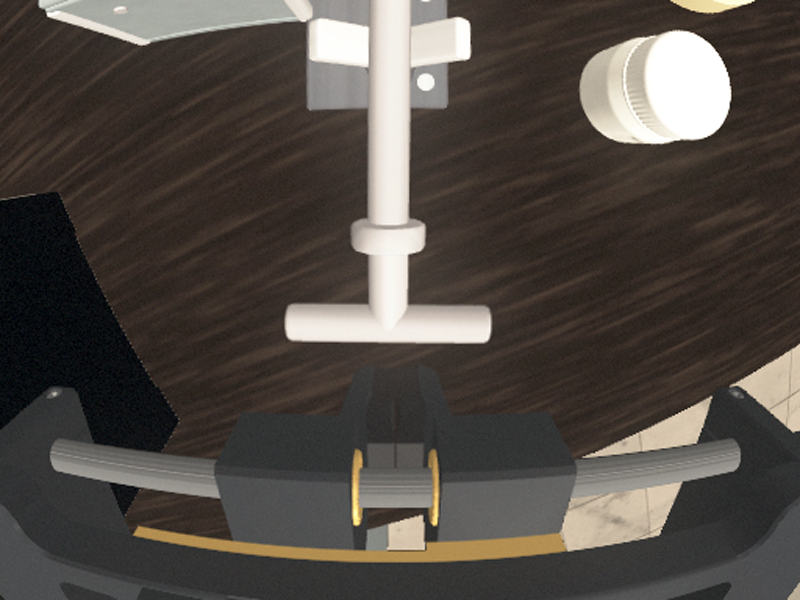

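The fingers are centred behind the level T-bar (290-490, row 323). I push slowly.

```bash
python3 -m pendant '[[8,0,0,0,0,0,0],[14,0,0,0,0,0,0],[20,0,0,0,0,0,0],[26,0,0,0,0,0,0],[32,0,0,0,0,0,0],[38,0,0,0,0,0,0],[43,0,0,0,0,0,0],[48,0,0,0,0,0,0],[52,0,0,0,0,0,0],[55,0,0,0,0,0,0],[57,0,0,0,0,0,0],[57,0,0,0,0,0,0]]'
```

```text
time: 13.32
ee_pos: [0.4426, -0.3602, 0.1022]
tool_rot: [-3.141, -0.0, -0.395]
force: [-0.2, 0.0, -0.3]
finger_gap: 0.0003
finger_force: 0.0
```

```bash
python3 -m pendant '[[1.5,0,0,0,0,0,0],[3,0,0,0,0,0,0],[4.5,0,0,0,0,0,0],[6,0,0,0,0,0,0],[6,0,0,0,0,0,0]]'
```

```text
time: 13.95
ee_pos: [0.447, -0.3619, 0.1019]
tool_rot: [-3.141, 0.002, -0.395]
force: [-4.6, 1.7, 1.7]
finger_gap: 0.0008
finger_force: 2.6
```

The push force rises to 5 N at TCP case x of about -147, as expected with the collar home. I back off, rise, and check.

```bash
python3 -m pendant '[[6.5,0,0,0,0,0,0],[-2,0,0,0,0,0,0],[-15,0,0,0,0,0,0],[-25,0,0,0,0,0,0],[-25,0,-50,0,0,0,0],[-25,0,-110,0,0,0,0],[-25,0,-130,0,0,0,0],[-25,0,-130,0,0,0,0],[-25,0,-130,0,0,0,0]]'
python3 - <<'E'
from h import *
c=cal("wrist"); im=r.grab_frame("wrist"); np.savez("w7.npz",K=c[0],R=c[1],t=c[2]); cv2.imwrite("pics/w7b.png",cv2.resize(im[:,:,::-1],(800,600),interpolation=cv2.INTER_CUBIC))
E
```

```text
time: 15.08
ee_pos: [0.4238, -0.3519, 0.23]
tool_rot: [-3.14, 0.003, -0.395]
force: [0.1, 1.1, -0.2]
finger_gap: 0.0003
finger_force: 0.0
```

View pics/w7b.png

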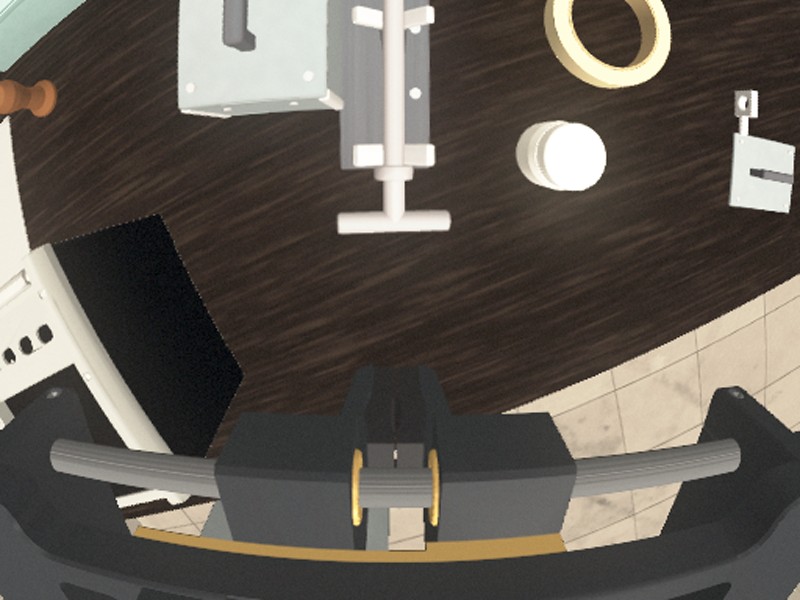

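The collar (394,172) is against the outer cradle (395,155), the lid is square and flat, and the jar, tape and stamp are untouched. I hand in the job.

```bash
python3 -c "
from station import r
print(r.job_done())"
```

```text
the job is handed in; nothing more can be done
None
```

I handed the job in at about 15 s of 51 s with the lid seated square, the pin pushed through all three eyes and its collar home against the outer cradle; the system gave no verdict, but the last wrist picture showed the collar against the cradle and the bystanders in place.

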